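# Line up the tins on the display board by size

## Task

Stand the four green tins on the black rubber discs of the wooden display board, one on each disc and well centred, in order of size: the smallest on the disc next to the price-card holder, growing to the largest at the far end. Set each one down gently and upright without dropping it or tipping any tin over, and do not knock or shove the sauce bottle.

Things in the scene. Friction and masses are not known exactly. Their poses are not given: they have to be found in the camera images.
- tin_1: The smallest of four upright closed round tins of one design (steel rims, green side with a white paper band): 48 mm in diameter, 50 mm tall, straight-sided, 120 g give or take a third. Stands loose on the counter (z = 0) at the start, anywhere before the board. Origin: centre of its underside; z along its axis, up.
- tin_2: The second smallest of four upright closed round tins of one design (steel rims, green side with a white paper band): 52 mm in diameter, 72 mm tall, straight-sided, 180 g give or take a third. Stands loose on the counter (z = 0) at the start, anywhere before the board. Origin: centre of its underside; z along its axis, up.
- tin_3: The second largest of four upright closed round tins of one design (steel rims, green side with a white paper band): 56 mm in diameter, 94 mm tall, straight-sided, 250 g give or take a third. Stands loose on the counter (z = 0) at the start, anywhere before the board. Origin: centre of its underside; z along its axis, up.
- tin_4: The largest of four upright closed round tins of one design (steel rims, green side with a white paper band): 60 mm in diameter, 116 mm tall, straight-sided, 330 g give or take a third. Stands loose on the counter (z = 0) at the start, anywhere before the board. Origin: centre of its underside; z along its axis, up.
- disc_a: One of four like black rubber discs, 74 mm across, 2 mm thick, fixed in a straight row, 115 mm between centres, along the middle of a fixed pale wooden board (110 mm deep, 650 mm long, 30 mm high). Which letter lies where in the row varies, as do the board's place and yaw. Origin: centre of its underside, 30 mm above the counter; a tin stands on its top, at 32 mm. z is up.
- disc_b: One of four like black rubber discs, 74 mm across, 2 mm thick, fixed in a straight row, 115 mm between centres, along the middle of a fixed pale wooden board (110 mm deep, 650 mm long, 30 mm high). Which letter lies where in the row varies, as do the board's place and yaw. Origin: centre of its underside, 30 mm above the counter; a tin stands on its top, at 32 mm. z is up.
- disc_c: One of four like black rubber discs, 74 mm across, 2 mm thick, fixed in a straight row, 115 mm between centres, along the middle of a fixed pale wooden board (110 mm deep, 650 mm long, 30 mm high). Which letter lies where in the row varies, as do the board's place and yaw. Origin: centre of its underside, 30 mm above the counter; a tin stands on its top, at 32 mm. z is up.
- disc_d: One of four like black rubber discs, 74 mm across, 2 mm thick, fixed in a straight row, 115 mm between centres, along the middle of a fixed pale wooden board (110 mm deep, 650 mm long, 30 mm high). Which letter lies where in the row varies, as do the board's place and yaw. Origin: centre of its underside, 30 mm above the counter; a tin stands on its top, at 32 mm. z is up.
- card_holder: Price-card holder: dark wooden foot (50 x 36 mm, 14 mm high) with a leaning blank white card (50 mm wide, top 80 mm above the board). Fixed on the board at one end of the row, 115 mm beyond the nearest disc's centre; which end varies. Equally far out at the other end is a low dark wooden block (70 x 20 mm, 24 mm high). Origin: centre of the foot's underside, 30 mm above the counter.
- sauce_bottle: Bystander: a loose amber glass bottle with a black cap, 64 mm in diameter, 190 mm tall, 0.6 kg, standing on the counter at the robot's right, off the right-hand end of the board. Origin: centre of its underside; z along its axis, up.
Mind the look-alikes: they are no part of the job. What is shaped like the tin_2 but purple is not meant.

How it is judged (in metres and radians):
At the end, for the whole second after the job is handed in: Each tin is upright (within 0.08 rad) and at rest on its own disc, centred within 14 mm, in order of size from the smallest on the disc nearest the card holder to the largest on the farthest. The sauce bottle stands within 30 mm of its start (((horizontal distance between tin_1 and disc_a below 0.014 m and horizontal distance between disc_a and card_holder between 0 and 0.17 m) or (horizontal distance between tin_1 and disc_b below 0.014 m and horizontal distance between disc_b and card_holder between 0 and 0.17 m) or (horizontal distance between tin_1 and disc_c below 0.014 m and horizontal distance between disc_c and card_holder between 0 and 0.17 m) or (horizontal distance between tin_1 and disc_d below 0.014 m and horizontal distance between disc_d and card_holder between 0 and 0.17 m)) and angle between each of tin_1, tin_2, tin_3, tin_4's own z axis and vertical below 0.08 rad and height (world z) of tin_1 between 0.027 and 0.038 m and linear speed of each of tin_1, tin_2, tin_3, tin_4 below 0.02 m/s and angular speed of each of tin_1, tin_2, tin_3, tin_4 below 0.2 rad/s and ((horizontal distance between tin_2 and disc_a below 0.014 m and horizontal distance between disc_a and card_holder between 0.17 and 0.29 m) or (horizontal distance between tin_2 and disc_b below 0.014 m and horizontal distance between disc_b and card_holder between 0.17 and 0.29 m) or (horizontal distance between tin_2 and disc_c below 0.014 m and horizontal distance between disc_c and card_holder between 0.17 and 0.29 m) or (horizontal distance between tin_2 and disc_d below 0.014 m and horizontal distance between disc_d and card_holder between 0.17 and 0.29 m)) and height (world z) of tin_2 between 0.027 and 0.038 m and ((horizontal distance between tin_3 and disc_a below 0.014 m and horizontal distance between disc_a and card_holder between 0.29 and 0.4 m) or (horizontal distance between tin_3 and disc_b below 0.014 m and horizontal distance between disc_b and card_holder between 0.29 and 0.4 m) or (horizontal distance between tin_3 and disc_c below 0.014 m and horizontal distance between disc_c and card_holder between 0.29 and 0.4 m) or (horizontal distance between tin_3 and disc_d below 0.014 m and horizontal distance between disc_d and card_holder between 0.29 and 0.4 m)) and height (world z) of tin_3 between 0.027 and 0.038 m and ((horizontal distance between tin_4 and disc_a below 0.014 m and horizontal distance between disc_a and card_holder between 0.4 and 0.6 m) or (horizontal distance between tin_4 and disc_b below 0.014 m and horizontal distance between disc_b and card_holder between 0.4 and 0.6 m) or (horizontal distance between tin_4 and disc_c below 0.014 m and horizontal distance between disc_c and card_holder between 0.4 and 0.6 m) or (horizontal distance between tin_4 and disc_d below 0.014 m and horizontal distance between disc_d and card_holder between 0.4 and 0.6 m)) and height (world z) of tin_4 between 0.027 and 0.038 m and distance of sauce_bottle from where it was at the start of the episode below 0.03 m and angle between sauce_bottle's own z axis and vertical below 0.1 rad); the robot touches nothing.
It fails at once if a tin is dropped or thrown: it moves faster than 0.8 m/s (a fall of over 30 mm) while the fingers do not touch it ((linear speed of tin_1 above 0.8 m/s and contact force between the fingers and tin_1 below 0.05 N) or (linear speed of tin_2 above 0.8 m/s and contact force between the fingers and tin_2 below 0.05 N) or (linear speed of tin_3 above 0.8 m/s and contact force between the fingers and tin_3 below 0.05 N) or (linear speed of tin_4 above 0.8 m/s and contact force between the fingers and tin_4 below 0.05 N)).
It fails at once if a tin is tipped over (beyond 1 rad) (angle between any of tin_1, tin_2, tin_3, tin_4's own z axis and vertical above 1 rad).
It fails at once if the sauce bottle is knocked over or shoved more than 30 mm (distance of sauce_bottle from where it was at the start of the episode above 0.03 m or angle between sauce_bottle's own z axis and vertical above 0.3 rad).
It also fails if it takes over 96 s, if anything falls off the work surface, if the arm or the gripper's body presses on something with over 40 N, if the wrist force passes 120 N, or if a joint passes its speed limit or range.

## Robot

A 6-joint arm with a two-finger parallel gripper is mounted at the origin on the work surface. World frame = base frame: x ahead of the robot, y to its left, z up, the work surface at z = 0. Lengths are in m, angles in degrees, forces in N, time in s.
With the tool pointing down it reaches from about 0.275 to 0.75 m from the base axis. Payload 10.2 kg.
Tool frame: the origin (TCP) lies at the very end of the fingers, on their centre line; the grasp point (between the pads) lies 19 mm behind it (tcp_to_grasp is the distance from the TCP to the grasp point, in m); z points along the fingers, y is the line along which they close (so a half turn about z gives the same grasp; the last joint's range is limited). The gripper opens to 88 mm and grips with 3 to 60 N. Pads are 18 mm wide; open, the fingers measure 123 mm over their backs; the gripper's body (75 mm by 187 mm) begins 45 mm behind the grasp point.
Start: joints at [-79.893, 17.928, 85.812, -0, 76.261, -12.8], TCP at [0.204, -0.484, 0.239] pointing down, gripper open.
Joint ranges: [-168.41, 168.41], [-55.51, 124.54], [10.69, 146.95], [-70.63, 250.63], [1, 178], [-165.06, 165.06]. Speed limits (degrees/s): [136.94, 136.94, 172.46, 180, 180, 180].

## Interface

Orientations are given as a 3x3 rotation matrix whose columns are the frame's x, y, z axes.
In Python, from station import get_state, capture, get_calibration, job_done, tcp_to_grasp gives the robot as it stands.
- The arm moves only by the tool send_rows, never from a script. Its argument "targets" is a list of rows, each a list of 7 numbers: the shift along the tool's x, y, z each as a share of 0.025 m, from -1 to 1, then the turn, a rotation vector about the tool's x, y, z each as a share of 5 degrees, from -1 to 1, then the closure, from -1 (fully open) to 1 (shut). A call has 1 to 12 rows; each row shifts and turns the commanded pose from where the row before left it, along the tool's axes as they then stand; what a row does not reach is not made up. A row lasts 1/8 s, in which the tool goes at most 62.5 mm and 10.7 degrees, less where a joint would pass 70% of its speed; a pose out of reach is approached as far as the arm can. A call with a number of a shift or a turn outside -1 to 1 is refused whole. A call with a gripper value outside its range is refused whole. The fingers move at their own pace and stop on an object; "squeeze" is the grip in N (left out, the last holds). Time passes only in rows, so rows that do not move let the fingers close. It gives the time, the measured TCP pose, the force, the opening and the grip force at its end, in the units of the state.
- get_state(): the state, without advancing time (a new reading comes with each control period).
- capture(name): name is "scene" or "top"; returns the picture (384x512x3 uint8, red, green, blue); there is no depth.
- get_calibration(name): a dict with "mtx" (3x3 intrinsics, pixels), "k1" (the pictures are not rectified: a ray, as slopes to the right and down, at radius r is drawn at 1 + k1 r^2 times it, then the intrinsics apply), "extrinsics" (4x4, takes a point from camera to world coordinates). Camera axes: x right, y down, z forward; pixel columns grow to the right and rows downward; lengths in m; the calibration is good to about 2 mm. A picture is of the moment at which its call begins. get_calibration takes no time and is no camera call.
- job_done(): hands the job in; it is judged then, once.
The state is a dict: "time": time; "joint_positions": joint angles; "dq": joint speeds; "tau": joint torques, N m; "tool_pos": TCP position; "eef_rot": TCP orientation; "ft_force": force on the tool from outside, world axes, zero at the start; "torque": the same for the moment, N m; "grip_width": finger opening in m; "grip_force": force on a finger pad.
Only numpy, scipy, OpenCV 4.12 (cv2) and the standard library are available. Lean on these libraries where they do the work, as an engineer would, in place of code of your own. Each camera call takes 0.05 s, during which the arm holds its last target. There are 200 camera calls.

## Working session

There is one attempt and no reset: what is moved stays moved. The work goes in short steps, Python scripts to look and compute and a tool call to move; the robot and the scene stay as the last step left them, time stands still between calls to the robot, and variables do not carry over. Pictures are saved under pics/ and viewed, at most 14 in all, crops included, and the job is handed in when it is done.

Besides the shell and the picture viewer there is one more tool, called after ">>>" as name(argument=value, ...) on one line, values as JSON. send_rows: Moves the arm, as the interface text tells. Its arguments: {"type":"object","properties":{"targets":{"type":"array"},"squeeze":{"type":"number"}},"required":["targets"]}

```bash
ls; mkdir -p pics; python3 - <<'E'
from station import *
import cv2
for n in("top","scene"):
    cv2.imwrite(f"pics/{n}0.png",capture(n)[:,:,::-1]); c=get_calibration(n); print(n,c)
s=get_state();print(s)
E
```

```text
pics
top {'mtx': array([[402.67387779,   0.        , 263.02999824],
       [  0.        , 402.67387779, 198.0266251 ],
       [  0.        ,   0.        ,   1.        ]]), 'k1': 0.011213553077261086, 'extrinsics': array([[ 0.02010461, -0.99478476,  0.09999544,  0.41931884],
       [-0.9997816 , -0.02057421, -0.0036671 , -0.10465518],
       [ 0.0057053 , -0.09989988, -0.99498114,  1.17167663],
       [ 0.        ,  0.        ,  0.        ,  1.        ]])}
scene {'mtx': array([[357.73710992,   0.        , 255.70558935],
       [  0.        , 357.73710992, 194.02468959],
       [  0.        ,   0.        ,   1.        ]]), 'k1': 0.010298866818405696, 'extrinsics': array([[ 0.12787565,  0.5588    , -0.81938415,  1.36038141],
       [ 0.99160203, -0.05594158,  0.11660172, -0.22894364],
       [ 0.0193194 , -0.8274135 , -0.56126078,  0.63620615],
       [ 0.        ,  0.        ,  0.        ,  1.        ]])}
{'time': 0.1, 'joint_positions': array([-7.98932603e+01,  1.79550223e+01,  8.58492365e+01, -4.08368521e-04,
        7.62613005e+01, -1.28015066e+01]), 'dq': array([ 0.01603057, -0.09703546, -0.17646073,  0.00308173,  0.04951409,
        0.04552107]), 'tau': array([ 2.71322577e-03, -4.02808499e+01, -2.52645975e+01,  6.95098448e-02,
        3.41713114e-02, -5.06111871e-05]), 'tool_pos': array([ 0.2042932 , -0.48338037,  0.23823192]), 'eef_rot': array([[ 9.21128757e-01,  3.89257975e-01, -2.07607508e-04],
       [ 3.89257952e-01, -9.21128102e-01,  1.12525454e-03],
       [ 2.46781192e-04, -1.11731719e-03, -9.99999345e-01]]), 'ft_force': array([ 0.54357955, -0.62104889,  0.39738702]), 'torque': array([ 0.00960986, -0.03343924,  0.02434397]), 'grip_force': 0.0, 'grip_width': 0.08830663268990908}
```

View pics/top0.png

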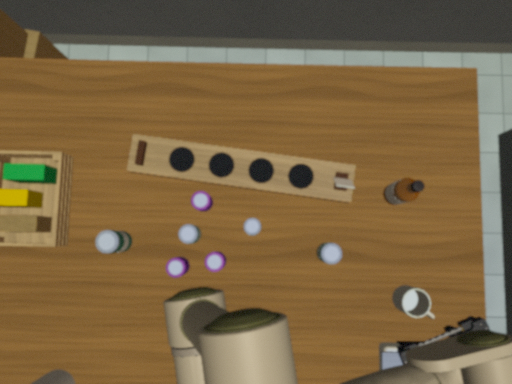

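View pics/scene0.png

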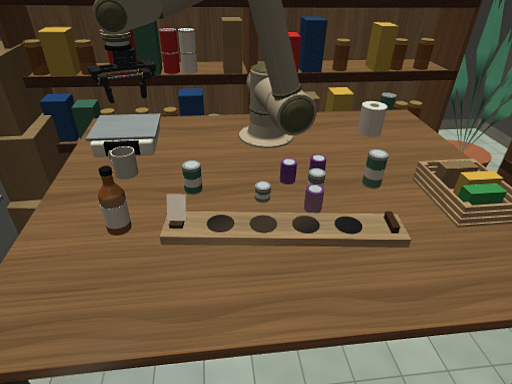

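Top view: candidate tins with green sides are at about (252,226), (188,233), (331,253) and (106,242). The purple look-alikes are at (202,201), (177,267) and (215,261). The card holder is at the right end (345,184) and the bottle at (405,190). The scene view shows green sides at (262,190) smallest, (316,178), (192,176) and (375,168) largest. I'll confirm in one crop and measure.

```bash
cat > h.py <<'E'
import numpy as np, cv2
from station import *
def ray(n,uv):
    c=get_calibration(n); p=cv2.undistortPoints(np.float64(uv).reshape(-1,1,2),c["mtx"],np.array([c["k1"],0,0,0.]))[:,0]
    E=c["extrinsics"]; return E[:3,3],np.c_[p,np.ones(len(p))]@E[:3,:3].T
def at(n,uv,z):
    o,d=ray(n,uv); return (o+d*((z-o[2])/d[:,2])[:,None])[:,:2]
def proj(n,P):
    c=get_calibration(n); E=np.linalg.inv(c["extrinsics"]); r,_=cv2.Rodrigues(E[:3,:3])
    return cv2.projectPoints(np.float64(P).reshape(-1,1,3),r,E[:3,3],c["mtx"],np.array([c["k1"],0,0,0.]))[0][:,0]
def blob(mask,uv):
    n,l,s,c=cv2.connectedComponentsWithStats(mask.astype(np.uint8)); 
    u,v=map(int,uv); k=l[v,u]; return (c[k],s[k][2:5]) if k else None
E
python3 - <<'E'
from h import *
im=capture("top"); f=im.astype(int); g=f.min(2)
for i,uv in enumerate([(181,159),(221,164),(261,170),(301,176)]):
    c,s=blob(f.max(2)<60,uv); print("disc",c,s,at("top",c,.032).round(4))
for i,(uv,h) in enumerate(zip([(252,226),(188,233),(331,253),(105,242)],[.05,.072,.094,.116])):
    c,s=blob(g>140,uv); print("tin",i+1,c,s,at("top",c,h).round(4), im[int(c[1]),int(c[0])])
for uv in [(202,201),(177,267),(215,261)]:
    c,s=blob(g>140,uv); print("purple",c,s,at("top",c,.072).round(4))
print("bottle cap",at("top",[(417,186)],.19),"mug",at("top",[(415,302)],.08))
sc=capture("scene")
a=cv2.resize(sc[140:250,160:420],(780,330),interpolation=cv2.INTER_CUBIC)
b=cv2.resize(im[120:280,90:370],(455,260),interpolation=cv2.INTER_CUBIC); b=np.pad(b,((0,0),(0,325),(0,0)))
cv2.imwrite("pics/crop1.png",np.vstack([a,b])[:,:,::-1])
E
```

```text
disc [181.34320988 158.95308642] [ 23  23 405] [[0.6416 0.1276]]
disc [220.97777778 164.55802469] [ 23  22 405] [[0.6278 0.0136]]
disc [260.73284314 170.16666667] [ 23  23 408] [[ 0.6139 -0.1007]]
disc [300.43920596 175.76426799] [ 23  23 403] [[ 0.6001 -0.2146]]
tin 1 [251.80392157 225.98039216] [ 16  17 204] [[ 0.4533 -0.0792]] [176 185 201]
tin 2 [187.09543568 233.40248963] [ 17  18 241] [[0.429  0.0956]] [179 188 203]
tin 3 [331.42808219 253.41780822] [ 19  20 292] [[ 0.3836 -0.2931]] [176 185 202]
tin 4 [106.09577465 241.12676056] [ 21  21 355] [[0.4045 0.2966]] [177 186 194]
purple [200.16666667 199.98      ] [ 14  14 150] [[0.5209 0.0634]]
purple [175.03067485 267.36809816] [ 15  14 163] [[0.3373 0.1244]]
purple [213.91463415 261.5       ] [ 15  14 164] [[0.355  0.0204]]
bottle cap [[ 0.55552098 -0.48620004]] mug [[ 0.25994853 -0.51772663]]
```

View pics/crop1.png

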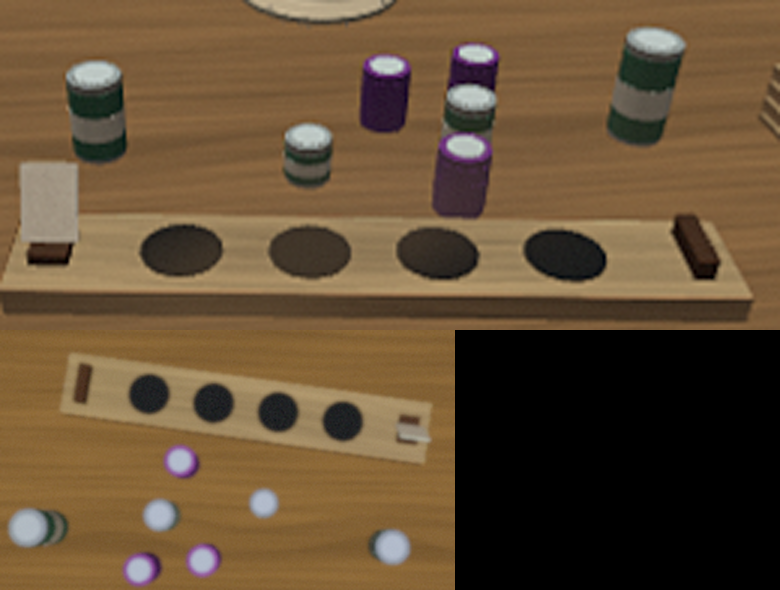

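The crop confirms green sides only on the four tins: crop pixels (308,155) tin_1, (470,110) tin_2 behind the purple one, (97,110) tin_3, (648,85) tin_4. The other three are purple, so not meant. I'll first turn the tool so its y axis lies along world x, which needs −67°.

>>> send_rows(targets=[[0,0,0,0,0,-1,-1],[0,0,0,0,0,-1,-1],[0,0,0,0,0,-1,-1],[0,0,0,0,0,-1,-1],[0,0,0,0,0,-1,-1],[0,0,0,0,0,-1,-1],[0,0,0,0,0,-1,-1],[0,0,0,0,0,-1,-1],[0,0,0,0,0,-1,-1],[0,0,0,0,0,-1,-1],[0,0,0,0,0,-1,-1],[0,0,0,0,0,-1,-1]], squeeze=25)

```text
time: 1.7
tool_pos: [0.2043, -0.4835, 0.2385]
eef_rot: [[0.121, 0.993, -0.0], [0.993, -0.121, 0.0], [0.0, -0.0, -1.0]]
ft_force: [0.2, -0.1, -0.1]
grip_width: 0.088
grip_force: 0.0
```

>>> send_rows(targets=[[0,0,0,0,0,-1,-1],[0,0,0,0,0,-0.42,-1],[0,0,0,0,0,0,-1]])

```text
time: 2.08
tool_pos: [0.2043, -0.4836, 0.2387]
eef_rot: [[0.001, 1.0, -0.0], [1.0, -0.001, 0.0], [0.0, -0.0, -1.0]]
ft_force: [-0.6, -1.1, 0.2]
grip_width: 0.0881
grip_force: 0.0
```

>>> send_rows(targets=[[0.95,0.9,0,0,0,0,-1],[0.95,0.9,0,0,0,0,-1],[0.95,0.9,0,0,0,0,-1],[0.95,0.9,0,0,0,0,-1],[0.95,0.9,0,0,0,0,-1],[0.95,0.9,0,0,0,0,-1],[0.95,0.9,0,0,0,0,-1],[0.97,0.87,0,0,0,0,-1],[0,0,1,0,0,0,-1],[0,0,1,0,0,0,-1],[0,0,0,0,0,0,-1],[0,0,0,0,0,0,-1]])

```text
time: 3.58
tool_pos: [0.3838, -0.2935, 0.1897]
eef_rot: [[0.001, 1.0, 0.001], [1.0, -0.001, -0.001], [-0.001, 0.001, -1.0]]
ft_force: [-0.2, -0.1, 0.5]
grip_width: 0.0884
grip_force: 0.0
```

```bash
python3 - <<'E'
from h import *
print(get_state()["tool_pos"])
cv2.imwrite("pics/s1.png",cv2.resize(capture("scene")[80:240,130:300],(680,600)[:2])[:,:,::-1])
E
```

```text
[ 0.38380673 -0.29350314  0.1897188 ]
```

View pics/s1.png

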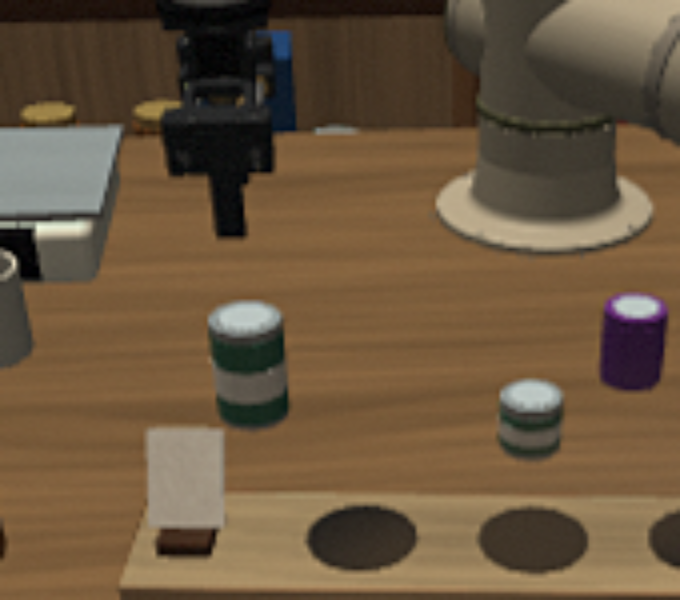

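The gripper hovers at crop pixel (230,220), lined up above tin_3 (247,320). I'll lower it, close and check.

>>> send_rows(targets=[[0,0,0.75,0,0,0,-1],[0,0,0.75,0,0,0,-1],[0,0,0.75,0,0,0,-1],[0,0,0.75,0,0,0,-1],[0,0,0.75,0,0,0,-1],[0,0,0.75,0,0,0,-1],[0,0,0.75,0,0,0,-1],[0,0,0.74,0,0,0,-1],[0,0,0,0,0,0,-1],[0,0,0,0,0,0,1],[0,0,0,0,0,0,1],[0,0,0,0,0,0,1]])

```text
time: 5.12
tool_pos: [0.3837, -0.2933, 0.0395]
eef_rot: [[-0.0, 1.0, 0.001], [1.0, 0.0, -0.001], [-0.001, 0.001, -1.0]]
ft_force: [-0.4, 0.0, -0.2]
grip_width: 0.0606
grip_force: 0.0
```

>>> send_rows(targets=[[0,0,0,0,0,0,1],[0,0,0,0,0,0,1],[0,0,0,0,0,0,1],[0,0,0,0,0,0,1]])

```text
time: 5.62
tool_pos: [0.3838, -0.2933, 0.0394]
eef_rot: [[-0.0, 1.0, 0.001], [1.0, 0.0, -0.001], [-0.001, 0.001, -1.0]]
ft_force: [0.7, 0.9, 5.7]
grip_width: 0.0554
grip_force: 25.0
```

>>> send_rows(targets=[[0,0,-0.4,0,0,0,1],[0,0,-0.8,0,0,0,1],[0,0,-1,0,0,0,1],[0,0,-1,0,0,0,1],[0,0,-1,0,0,0,1],[0,0,-1,0,0,0,1],[0.5,0.4,0,0,0,0,1],[0.8,0.64,0,0,0,0,1],[0.9,0.71,0,0,0,0,1],[0.9,0.71,0,0,0,0,1],[0.9,0.71,0,0,0,0,1],[0.9,0.71,0,0,0,0,1]])

```text
time: 7.12
tool_pos: [0.4808, -0.1685, 0.1676]
eef_rot: [[-0.001, 1.0, -0.002], [1.0, 0.001, 0.001], [0.001, -0.002, -1.0]]
ft_force: [-1.2, -0.3, -2.1]
grip_width: 0.0556
grip_force: 25.0
```

>>> send_rows(targets=[[0.85,0.68,0,0,0,0,1],[0.85,0.68,0,0,0,0,1],[0.85,0.68,0,0,0,0,1],[0.85,0.68,0,0,0,0,1],[0.85,0.68,0,0,0,0,1],[0.85,0.68,0,0,0,0,1],[0.85,0.68,0,0,0,0,1],[0.85,0.68,0,0,0,0,1],[0.4,0.3,0,0,0,0,1],[0.18,0.14,0,0,0,0,1],[0,0,0,0,0,0,1],[0,0,0,0,0,0,1]])

```text
time: 8.62
tool_pos: [0.6272, 0.0134, 0.169]
eef_rot: [[0.001, 1.0, -0.0], [1.0, -0.001, -0.0], [-0.0, -0.0, -1.0]]
ft_force: [0.3, 1.4, -2.4]
grip_width: 0.0556
grip_force: 25.0
```

>>> send_rows(targets=[[0,0.02,0.8,0,0,0,1],[0,0,0.8,0,0,0,1],[0,0,0.8,0,0,0,1],[0,0,0.6,0,0,0,1],[0,0,0.4,0,0,0,1],[0,0,0.2,0,0,0,1],[0,0,0.15,0,0,0,1],[0,0,0.1,0,0,0,1],[0,0,0,0,0,0,1],[0,0,0,0,0,0,1],[0,0,0.03,0,0,0,1],[0,0,0,0,0,0,1]])

```text
time: 10.12
tool_pos: [0.628, 0.0139, 0.072]
eef_rot: [[-0.0, 1.0, -0.0], [1.0, 0.0, -0.0], [-0.0, -0.0, -1.0]]
ft_force: [0.1, -0.5, -2.6]
grip_width: 0.0555
grip_force: 25.0
```

>>> send_rows(targets=[[0,0,0.03,0,0,0,1],[0,0,0,0,0,0,1],[0,0,0,0,0,0,-1],[0,0,0,0,0,0,-1],[0,0,0,0,0,0,-1],[0,0,0,0,0,0,-1],[0,0,0,0,0,0,-1]])

```text
time: 11.0
tool_pos: [0.628, 0.0139, 0.0712]
eef_rot: [[-0.0, 1.0, 0.0], [1.0, 0.0, 0.0], [0.0, 0.0, -1.0]]
ft_force: [0.9, -0.4, 0.7]
grip_width: 0.0883
grip_force: 0.0
```

>>> send_rows(targets=[[0,0,-0.6,0,0,0,-1],[0,0,-0.9,0,0,0,-1],[0,0,-0.9,0,0,0,-1],[0,0,-0.9,0,0,0,-1],[0,0,-0.9,0,0,0,-1],[0,0,-0.9,0,0,0,-1],[0,0,-0.9,0,0,0,-1],[0.33,-0.8,0,0,0,0,-1],[0.33,-0.8,0,0,0,0,-1],[0.33,-0.8,0,0,0,0,-1],[0.33,-0.8,0,0,0,0,-1],[0.33,-0.8,0,0,0,0,-1]])

```text
time: 12.5
tool_pos: [0.5274, 0.0554, 0.2224]
eef_rot: [[-0.0, 1.0, 0.001], [1.0, 0.0, -0.0], [-0.0, 0.001, -1.0]]
ft_force: [0.5, 0.2, -0.3]
grip_width: 0.0881
grip_force: 0.0
```

>>> send_rows(targets=[[0.33,-0.8,0,0,0,0,-1],[0.33,-0.8,0,0,0,0,-1],[0.33,-0.8,0,0,0,0,-1],[0.33,-0.8,0,0,0,0,-1],[0.3,-0.76,0,0,0,0,-1],[0,0,0,0,0,0,-1],[0,0,0,0,0,0,-1]])

```text
time: 13.38
tool_pos: [0.4297, 0.0954, 0.2218]
eef_rot: [[0.0, 1.0, 0.001], [1.0, -0.0, -0.0], [-0.0, 0.001, -1.0]]
ft_force: [0.5, -0.5, 0.1]
grip_width: 0.0882
grip_force: 0.0
```

```bash
python3 - <<'E'
from h import *
im=capture("top"); f=im.astype(int)
for q,h,n in [((.628,.0139),.126,"t3"),((.4045,.2966),.116,"t4"),((.4533,-.0792),.05,"t1")]:
    p=proj("top",[[*q,h]])[0]; b=blob(f.min(2)>140,p)
    print(n,p,b, b and at("top",b[0],h))
cv2.imwrite("pics/t2.png",im[:,:,::-1])
E
```

```text
t3 [217.35584532 157.94526767] (array([216.625     , 157.92708333]), array([ 20,  19, 288], dtype=int32)) [[0.62800721 0.01582421]]
t4 [106.08851492 241.1426671 ] None None
t1 [251.81770501 225.99002619] (array([251.87628866, 225.95876289]), array([ 15,  15, 194], dtype=int32)) [[ 0.45339    -0.07936079]]
```

View pics/t2.png

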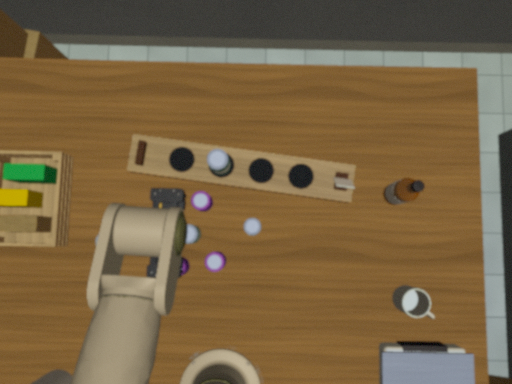

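Tin_3 stands on its disc at (217,158), about 2 mm off centre. The gripper is over tin_2, so I'll lower it.

>>> send_rows(targets=[[0,-0.03,0.9,0,0,0,-1],[0,0,0.9,0,0,0,-1],[0,0,0.9,0,0,0,-1],[0,0,0.9,0,0,0,-1],[0,0,0.8,0,0,0,-1],[0,0,0.8,0,0,0,-1],[0,0,0.8,0,0,0,-1],[0,0,0.8,0,0,0,-1],[0,0,0.7,0,0,0,-1],[0,0,0.33,0,0,0,-1],[0,0,0,0,0,0,-1],[0,0,0,0,0,0,-1]])

```text
time: 14.92
tool_pos: [0.4287, 0.0956, 0.026]
eef_rot: [[-0.0, 1.0, 0.001], [1.0, 0.0, -0.0], [-0.0, 0.001, -1.0]]
ft_force: [-1.0, 0.6, 0.1]
grip_width: 0.0879
grip_force: 0.0
```

>>> send_rows(targets=[[0,0,0,0,0,0,1],[0,0,0,0,0,0,1],[0,0,0,0,0,0,1],[0,0,0,0,0,0,1],[0,0,0,0,0,0,1],[0,0,0,0,0,0,1],[0,0,0,0,0,0,1]])

```text
time: 15.8
tool_pos: [0.4284, 0.0957, 0.0256]
eef_rot: [[-0.0, 1.0, 0.0], [1.0, 0.0, -0.0], [-0.0, 0.0, -1.0]]
ft_force: [0.8, -0.4, 2.4]
grip_width: 0.0518
grip_force: 25.0
```

>>> send_rows(targets=[[0,0,-0.4,0,0,0,1],[0,0,-0.8,0,0,0,1],[0,0,-1,0,0,0,1],[0,0,-1,0,0,0,1],[0,0,-1,0,0,0,1],[0,0,-0.8,0,0,0,1],[-0.4,0.38,0,0,0,0,1],[-0.9,0.85,0,0,0,0,1],[-0.9,0.85,0,0,0,0,1],[-0.9,0.85,0,0,0,0,1],[-0.9,0.85,0,0,0,0,1],[-0.9,0.85,0,0,0,0,1]])

```text
time: 17.3
tool_pos: [0.5444, -0.0283, 0.1491]
eef_rot: [[0.0, 1.0, -0.002], [1.0, -0.0, 0.0], [0.0, -0.002, -1.0]]
ft_force: [-0.2, -0.6, -1.4]
grip_width: 0.0512
grip_force: 25.0
```

>>> send_rows(targets=[[-0.9,0.85,0,0,0,0,1],[-0.9,0.85,0,0,0,0,1],[-0.9,0.85,0,0,0,0,1],[-0.26,0.24,0,0,0,0,1],[0,0,0,0,0,0,1],[0,0,0,0,0,0,1],[0,0,0,0,0,0,1]])

```text
time: 18.18
tool_pos: [0.6135, -0.1002, 0.1506]
eef_rot: [[-0.001, 1.0, -0.0], [1.0, 0.001, 0.0], [0.0, -0.0, -1.0]]
ft_force: [-0.4, -0.4, -1.5]
grip_width: 0.0515
grip_force: 25.0
```

>>> send_rows(targets=[[-0.02,0.02,0.8,0,0,0,1],[0,0,0.8,0,0,0,1],[0,0,0.8,0,0,0,1],[0,0,0.6,0,0,0,1],[0,0,0.3,0,0,0,1],[0,0,0.2,0,0,0,1],[0,0,0.13,0,0,0,1],[0,0,0.06,0,0,0,1],[0,0,0,0,0,0,1],[0,0,0,0,0,0,1]])

```text
time: 19.42
tool_pos: [0.6144, -0.1014, 0.0585]
eef_rot: [[-0.0, 1.0, 0.0], [1.0, 0.0, -0.0], [-0.0, 0.0, -1.0]]
ft_force: [0.6, -0.0, -1.5]
grip_width: 0.0514
grip_force: 25.0
```

>>> send_rows(targets=[[0,0,0.03,0,0,0,1],[0,0,0,0,0,0,1],[0,0,0,0,0,0,-1],[0,0,0,0,0,0,-1],[0,0,0,0,0,0,-1],[0,0,0,0,0,0,-1],[0,0,0,0,0,0,-1]])

```text
time: 20.3
tool_pos: [0.6143, -0.1013, 0.0575]
eef_rot: [[-0.0, 1.0, 0.0], [1.0, 0.0, -0.0], [-0.0, 0.0, -1.0]]
ft_force: [-0.6, 0.7, 0.3]
grip_width: 0.0879
grip_force: 0.0
```

>>> send_rows(targets=[[0,0,-0.5,0,0,0,-1],[0,0,-0.8,0,0,0,-1],[0,0,-0.9,0,0,0,-1],[0,0,-0.9,0,0,0,-1],[0,0,-0.9,0,0,0,-1],[0.1,-0.7,0,0,0,0,-1],[0.1,-0.7,0,0,0,0,-1],[0.1,-0.7,0,0,0,0,-1],[0.1,-0.7,0,0,0,0,-1],[0.1,-0.7,0,0,0,0,-1],[0.1,-0.7,0,0,0,0,-1],[0.1,-0.7,0,0,0,0,-1]])

```text
time: 21.8
tool_pos: [0.4914, -0.0838, 0.1584]
eef_rot: [[-0.0, 1.0, 0.001], [1.0, 0.0, -0.0], [-0.0, 0.001, -1.0]]
ft_force: [-1.2, -0.2, 0.4]
grip_width: 0.0881
grip_force: 0.0
```

>>> send_rows(targets=[[0.1,-0.7,0,0,0,0,-1],[0.1,-0.7,0,0,0,0,-1],[0,-0.14,0,0,0,0,-1],[0,0,0,0,0,0,-1],[0,0,0,0,0,0,-1]])

```text
time: 22.42
tool_pos: [0.4538, -0.079, 0.1576]
eef_rot: [[-0.0, 1.0, 0.0], [1.0, 0.0, -0.0], [-0.0, 0.0, -1.0]]
ft_force: [0.0, -0.2, -0.8]
grip_width: 0.088
grip_force: 0.0
```

```bash
python3 - <<'E'
from h import *
f=capture("top").astype(int)
for q,h,n in [((.628,.0158),.126,"t3"),((.6144,-.1014),.104,"t2"),((.4045,.2966),.116,"t4")]:
    p=proj("top",[[*q,h]])[0]; b=blob(f.min(2)>140,p)
    print(n,p,b, b and at("top",b[0],h))
E
```

```text
t3 [216.63410903 157.92997523] (array([216.63928571, 157.92857143]), array([ 19,  19, 280], dtype=int32)) [[0.62800404 0.0157865 ]]
t2 [261.01097626 165.46605362] (array([261.37104072, 165.46606335]), array([ 16,  18, 221], dtype=int32)) [[ 0.61442044 -0.10236705]]
t4 [106.08851492 241.1426671 ] (array([106.17252396, 240.98402556]), array([ 20,  20, 313], dtype=int32)) [[0.40491323 0.2964076 ]]
```

Tin_2 stands about 2 mm off centre. Now tin_1.

>>> send_rows(targets=[[0,0,0.8,0,0,0,-1],[0,0,0.8,0,0,0,-1],[0,0,0.8,0,0,0,-1],[0,0,0.8,0,0,0,-1],[0,0,0.8,0,0,0,-1],[0,0,0.8,0,0,0,-1],[0,0,0.6,0,0,0,-1],[0,0,0.35,0,0,0,-1],[0,0,0.15,0,0,0,-1],[0,0,0,0,0,0,-1],[0,0,0,0,0,0,1],[0,0,0,0,0,0,1]])

```text
time: 23.98
tool_pos: [0.4535, -0.0789, 0.0103]
eef_rot: [[-0.0, 1.0, 0.001], [1.0, 0.0, -0.0], [-0.0, 0.001, -1.0]]
ft_force: [-0.6, -0.1, -1.2]
grip_width: 0.0703
grip_force: 0.0
```

>>> send_rows(targets=[[0,0,0,0,0,0,1],[0,0,0,0,0,0,1],[0,0,0,0,0,0,1],[0,0,0,0,0,0,1],[0,0,0,0,0,0,1],[0,0,0,0,0,0,1]])

```text
time: 24.72
tool_pos: [0.4534, -0.0789, 0.01]
eef_rot: [[-0.0, 1.0, 0.0], [1.0, 0.0, -0.0], [-0.0, 0.0, -1.0]]
ft_force: [0.5, 0.1, 2.3]
grip_width: 0.0474
grip_force: 25.0
```

>>> send_rows(targets=[[0,0,-0.4,0,0,0,1],[0,0,-0.8,0,0,0,1],[0,0,-1,0,0,0,1],[0,0,-1,0,0,0,1],[0,0,-1,0,0,0,1],[0,0,-0.8,0,0,0,1],[-0.3,0.33,0,0,0,0,1],[-0.9,0.97,0,0,0,0,1],[-0.9,0.97,0,0,0,0,1],[-0.9,0.97,0,0,0,0,1],[-0.9,0.97,0,0,0,0,1],[-0.9,0.97,0,0,0,0,1]])

```text
time: 26.22
tool_pos: [0.5834, -0.1999, 0.1335]
eef_rot: [[0.0, 1.0, -0.001], [1.0, -0.0, 0.001], [0.001, -0.002, -1.0]]
ft_force: [0.0, -0.2, -0.5]
grip_width: 0.0473
grip_force: 25.0
```

>>> send_rows(targets=[[-0.5,0.55,0,0,0,0,1],[-0.13,0.14,0,0,0,0,1],[0,0,0,0,0,0,1],[0,0,0,0,0,0,1],[0,0,0,0,0,0,1]])

```text
time: 26.85
tool_pos: [0.5999, -0.2142, 0.1352]
eef_rot: [[-0.0, 1.0, 0.0], [1.0, 0.0, -0.0], [-0.0, 0.0, -1.0]]
ft_force: [0.3, 0.3, -0.4]
grip_width: 0.0471
grip_force: 25.0
```

>>> send_rows(targets=[[0,0,0.8,0,0,0,1],[0,0,0.8,0,0,0,1],[0,0,0.8,0,0,0,1],[0,0,0.6,0,0,0,1],[0,0,0.3,0,0,0,1],[0,0,0.2,0,0,0,1],[0,0,0.13,0,0,0,1],[0,0,0.06,0,0,0,1],[0,0,0,0,0,0,1],[0,0,0,0,0,0,1]])

```text
time: 28.1
tool_pos: [0.6002, -0.2146, 0.043]
eef_rot: [[-0.0, 1.0, 0.0], [1.0, 0.0, -0.0], [-0.0, 0.0, -1.0]]
ft_force: [-0.3, 1.2, -2.0]
grip_width: 0.0474
grip_force: 25.0
```

>>> send_rows(targets=[[0,0,0.03,0,0,0,1],[0,0,0,0,0,0,1],[0,0,0,0,0,0,-1],[0,0,0,0,0,0,-1],[0,0,0,0,0,0,-1],[0,0,0,0,0,0,-1],[0,0,0,0,0,0,-1]])

```text
time: 28.98
tool_pos: [0.6, -0.2146, 0.042]
eef_rot: [[-0.0, 1.0, -0.0], [1.0, 0.0, -0.0], [-0.0, -0.0, -1.0]]
ft_force: [-0.1, -0.9, -0.7]
grip_width: 0.088
grip_force: 0.0
```

>>> send_rows(targets=[[0,0,-0.5,0,0,0,-1],[0,0,-0.9,0,0,0,-1],[0,0,-0.9,0,0,0,-1],[0,0,-0.9,0,0,0,-1],[0,0,-1,0,0,0,-1],[0,0,-1,0,0,0,-1],[0,0,-1,0,0,0,-1],[0,0,-1,0,0,0,-1],[0.5,-0.5,0,0,0,0,-1],[0.9,-0.9,0,0,0,0,-1],[0.9,-0.9,0,0,0,0,-1],[0.9,-0.9,0,0,0,0,-1]])

```text
time: 30.48
tool_pos: [0.5193, -0.1339, 0.2229]
eef_rot: [[-0.0, 1.0, 0.001], [1.0, 0.0, -0.0], [-0.0, 0.001, -1.0]]
ft_force: [0.9, 0.0, -0.2]
grip_width: 0.0879
grip_force: 0.0
```

>>> send_rows(targets=[[1,-0.4,0,0,0,0,-1],[1,-0.4,0,0,0,0,-1],[1,-0.4,0,0,0,0,-1],[1,-0.4,0,0,0,0,-1],[1,-0.4,0,0,0,0,-1],[1,-0.4,0,0,0,0,-1],[1,-0.4,0,0,0,0,-1],[1,-0.4,0,0,0,0,-1],[1,-0.4,0,0,0,0,-1],[1,-0.4,0,0,0,0,-1],[1,-0.4,0,0,0,0,-1],[1,-0.22,0,0,0,0,-1]])

```text
time: 31.98
tool_pos: [0.4041, 0.1662, 0.223]
eef_rot: [[-0.0, 1.0, 0.001], [1.0, 0.0, 0.0], [0.0, 0.001, -1.0]]
ft_force: [0.4, 0.6, -0.2]
grip_width: 0.0881
grip_force: 0.0
```

>>> send_rows(targets=[[1,0,0,0,0,0,-1],[1,0,0,0,0,0,-1],[1,0,0,0,0,0,-1],[1,0,0,0,0,0,-1],[1,0,0,0,0,0,-1],[0.24,0,0,0,0,0,-1],[0,0,0,0,0,0,-1],[0,0,0,0,0,0,-1]])

```text
time: 32.98
tool_pos: [0.4046, 0.2957, 0.2222]
eef_rot: [[0.001, 1.0, 0.0], [1.0, -0.001, -0.0], [-0.0, 0.0, -1.0]]
ft_force: [-0.1, -0.4, 0.1]
grip_width: 0.0879
grip_force: 0.0
```

```bash
python3 - <<'E'
from h import *
im=capture("top"); f=im.astype(int)
for q,h,n in [((.628,.0158),.126,"t3"),((.6144,-.1014),.104,"t2"),((.6001,-.2146),.082,"t1")]:
    p=proj("top",[[*q,h]])[0]; b=blob(f.min(2)>140,p)
    print(n,p,b, b and at("top",b[0],h))
E
```

```text
t3 [216.63410903 157.92997523] (array([216.58843537, 158.02040816]), array([ 20,  19, 294], dtype=int32)) [[0.62775578 0.01591257]]
t2 [261.01097626 165.46605362] (array([261.47186147, 165.54978355]), array([ 16,  18, 231], dtype=int32)) [[ 0.61419837 -0.10264249]]
t1 [302.23314792 172.92888013] (array([302.26589595, 173.34104046]), array([ 15,  15, 173], dtype=int32)) [[ 0.59896078 -0.21470166]]
```

Tin_1 is within 2 mm. Now tin_4.

>>> send_rows(targets=[[0.03,0,0.8,0,0,0,-1],[0,0,0.8,0,0,0,-1],[0,0,0.8,0,0,0,-1],[0,0,0.8,0,0,0,-1],[0,0,0.8,0,0,0,-1],[0,0,0.8,0,0,0,-1],[0,0,0.8,0,0,0,-1],[0,0,0.6,0,0,0,-1],[0,0,0.29,0,0,0,-1],[0,0,0,0,0,0,-1],[0,0,0,0,0,0,1],[0,0,0,0,0,0,1]])

```text
time: 34.52
tool_pos: [0.4047, 0.2973, 0.0602]
eef_rot: [[-0.0, 1.0, 0.001], [1.0, 0.0, 0.0], [0.0, 0.001, -1.0]]
ft_force: [-0.3, 0.6, -0.5]
grip_width: 0.0704
grip_force: 0.0
```

>>> send_rows(targets=[[0,0,0,0,0,0,1],[0,0,0,0,0,0,1],[0,0,0,0,0,0,1],[0,0,0,0,0,0,1],[0,0,0,0,0,0,1]])

```text
time: 35.15
tool_pos: [0.4049, 0.2973, 0.06]
eef_rot: [[-0.0, 1.0, 0.001], [1.0, 0.0, 0.0], [0.0, 0.001, -1.0]]
ft_force: [2.0, 0.4, 5.4]
grip_width: 0.0595
grip_force: 25.0
```

>>> send_rows(targets=[[0,0,-0.3,0,0,0,1],[0,0,-0.6,0,0,0,1],[0,0,-0.9,0,0,0,1],[0,0,-0.9,0,0,0,1],[0,0,-0.9,0,0,0,1],[0,0,-0.8,0,0,0,1],[-0.3,0.42,0,0,0,0,1],[-0.68,0.95,0,0,0,0,1],[-0.68,0.95,0,0,0,0,1],[-0.68,0.95,0,0,0,0,1],[-0.68,0.95,0,0,0,0,1],[-0.68,0.95,0,0,0,0,1]])

```text
time: 36.65
tool_pos: [0.5345, 0.2033, 0.1686]
eef_rot: [[0.0, 1.0, -0.002], [1.0, -0.0, -0.0], [-0.0, -0.002, -1.0]]
ft_force: [0.2, 0.6, -2.1]
grip_width: 0.0596
grip_force: 25.0
```

>>> send_rows(targets=[[-0.68,0.95,0,0,0,0,1],[-0.68,0.95,0,0,0,0,1],[-0.68,0.95,0,0,0,0,1],[-0.68,0.95,0,0,0,0,1],[-0.26,0.38,0,0,0,0,1],[-0.08,0.12,0,0,0,0,1],[0,0,0,0,0,0,1],[0,0,0,0,0,0,1],[0,0,0,0,0,0,1]])

```text
time: 37.78
tool_pos: [0.641, 0.1286, 0.1699]
eef_rot: [[-0.001, 1.0, 0.0], [1.0, 0.001, 0.0], [0.0, 0.0, -1.0]]
ft_force: [0.1, 0.0, -2.2]
grip_width: 0.0598
grip_force: 25.0
```

>>> send_rows(targets=[[0,0.01,0.7,0,0,0,1],[0,0,0.7,0,0,0,1],[0,0,0.6,0,0,0,1],[0,0,0.5,0,0,0,1],[0,0,0.28,0,0,0,1],[0,0,0.15,0,0,0,1],[0,0,0.1,0,0,0,1],[0,0,0.04,0,0,0,1],[0,0,0,0,0,0,1],[0,0,0,0,0,0,1]])

```text
time: 39.02
tool_pos: [0.6416, 0.1282, 0.0932]
eef_rot: [[-0.0, 1.0, 0.0], [1.0, 0.0, 0.0], [0.0, 0.0, -1.0]]
ft_force: [0.6, -1.0, -3.6]
grip_width: 0.0593
grip_force: 25.0
```

>>> send_rows(targets=[[0,0,0.04,0,0,0,1],[0,0,0,0,0,0,1],[0,0,0,0,0,0,-1],[0,0,0,0,0,0,-1],[0,0,0,0,0,0,-1],[0,0,0,0,0,0,-1],[0,0,0,0,0,0,-1]])

```text
time: 39.9
tool_pos: [0.6415, 0.1282, 0.092]
eef_rot: [[-0.0, 1.0, 0.0], [1.0, 0.0, 0.0], [0.0, 0.0, -1.0]]
ft_force: [0.2, 0.6, 0.1]
grip_width: 0.0886
grip_force: 0.0
```

>>> send_rows(targets=[[0,0,-0.5,0,0,0,-1],[0,0,-0.9,0,0,0,-1],[0,0,-0.9,0,0,0,-1],[0,0,-0.9,0,0,0,-1],[0,0,-0.9,0,0,0,-1],[0,0,-0.9,0,0,0,-1],[0,-0.8,0,0,0,0,-1],[0,-0.8,0,0,0,0,-1],[0,-0.8,0,0,0,0,-1],[0,-0.8,0,0,0,0,-1],[0,-0.8,0,0,0,0,-1],[0,-0.8,0,0,0,0,-1]])

```text
time: 41.4
tool_pos: [0.5209, 0.1282, 0.218]
eef_rot: [[-0.0, 1.0, 0.001], [1.0, 0.0, 0.0], [0.0, 0.001, -1.0]]
ft_force: [-0.7, 0.1, -0.2]
grip_width: 0.0882
grip_force: 0.0
```

>>> send_rows(targets=[[0,-0.8,0,0,0,0,-1],[0,-0.8,0,0,0,0,-1],[0,-0.4,0,0,0,0,-1],[0,0,0,0,0,0,-1],[0,0,0,0,0,0,-1]])

```text
time: 42.02
tool_pos: [0.4721, 0.1281, 0.2172]
eef_rot: [[0.0, 1.0, 0.001], [1.0, -0.0, 0.0], [0.0, 0.001, -1.0]]
ft_force: [-0.1, -1.0, -0.5]
grip_width: 0.088
grip_force: 0.0
```

```bash
python3 - <<'E'
from h import *
im=capture("top"); f=im.astype(int)
for q,h,n in [((.6416,.1276),.148,"t4"),((.628,.0158),.126,"t3"),((.6144,-.1014),.104,"t2"),((.6001,-.2146),.082,"t1")]:
    p=proj("top",[[*q,h]])[0]; b=blob(f.min(2)>140,p)
    print(n,p,b, b and at("top",b[0],h))
cv2.imwrite("pics/end.png",np.vstack([cv2.resize(capture("scene")[130:260,80:430],(700,260)),cv2.resize(im[110:260,100:450],(700,300))])[:,:,::-1])
E
```

```text
t4 [172.51960515 150.11813933] (array([172.58982036, 150.20658683]), array([ 21,  20, 334], dtype=int32)) [[0.64137203 0.12740956]]
t3 [216.63410903 157.92997523] (array([216.55357143, 157.84642857]), array([ 19,  19, 280], dtype=int32)) [[0.62821868 0.01601888]]
t2 [261.01097626 165.46605362] (array([261.40092166, 165.5437788 ]), array([ 16,  18, 217], dtype=int32)) [[ 0.61421067 -0.10245164]]
t1 [302.23314792 172.92888013] (array([302.23030303, 173.41818182]), array([ 15,  15, 165], dtype=int32)) [[ 0.59874519 -0.21460645]]
```

View pics/end.png

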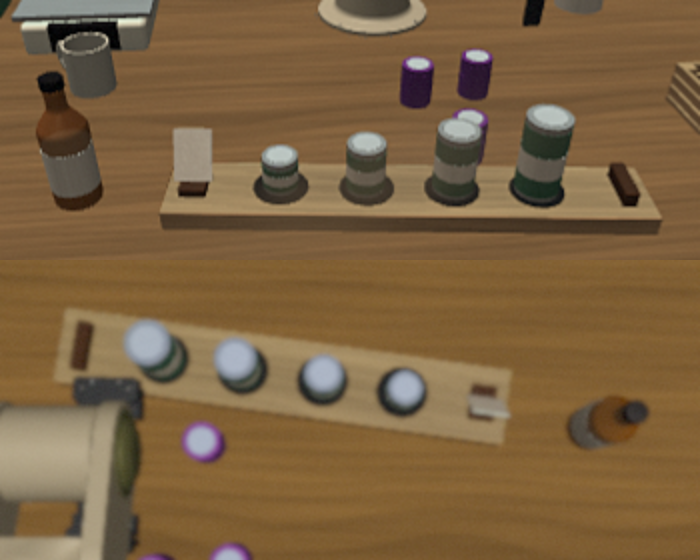

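All four tins stand upright on their discs, growing in size away from the card: crop pixels (280,172), (366,165), (457,160), (545,155). The bottle has not moved.

```bash
python3 -c "
from station import *
print(job_done())"
```

```text
the job is handed in; nothing more can be done
None
```

The job is handed in: all four green tins stand upright on their discs, smallest next to the card holder, each within about 3 mm of centre by the top camera, the bottle was not touched, and it took 42 s of the 96 s.

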